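# Load the solder feeder and hold its tension arm wound back

## Task

Set the large solder reel down upright in the middle of the feeder's round platter, without dropping it, and let go of it. Then take the upright roller on the feeder's sprung arm, swing the arm away from the platter all the way to its stop and keep holding it there, ready for threading the wire: the program finishes while holding the arm by its roller against the stop. Leave the other things on the bench where they are.

Things in the scene. Friction and masses are not known exactly. Their poses are not given: they have to be found in the camera images.
- solder_reel: Reel of solder wire standing on end on the bench: a solid spool with two flat round flanges 62 mm across, 55 mm tall, about 0.3 to 0.55 kg. Origin at the centre of its underside, z up. It is the only large reel; take it from above across its 62 mm flanges.
- feeder: Solder feeder, screwed down: flat aluminium base plate, 160 mm along its own x and 300 mm along its own y, plate top 11 mm above the bench. Origin on the bench under the middle of the plate, z up. It carries the round platter near its +y end and the sprung arm on its -y half. The spring housing and hub of the arm, 48 mm across, stand on it 46 mm high; two fixed stop posts 9 mm thick reach 41 mm above the bench, one on either side of the arm's travel, 55 mm from the pivot.
- platter (a point): Centre of the top face of the round platter, a dark flat steel disc 86 mm across with a thin bright ring, 67 mm across, marked round the reel's place. Fixed on the feeder at (0, 90) mm in its frame; its top is 16 mm above the bench.
- tension_arm (a joint): Turn of the tension arm about its vertical pivot: 0 at rest on the first stop post, 1.10 rad when fully wound against the other one; it grows counter-clockwise seen from above, which carries the roller away from the platter. A spring always drives it back to 0: about 2.7 N at the roller at rest, 6 N at the stop. Let go, it swings back.
- pivot_axis (a point): Point on the arm's vertical pivot axis, at the height of the arm's upper side (36 mm above the bench), at (45, -30) mm in the feeder's frame. At rest the steel arm (14 mm wide, 6 mm thick, 30 to 36 mm above the bench) points from it along the feeder's -x; the roller's axis is 100 mm from it.
- idler_roller: Upright grey roller at the free end of the tension arm, graspable from above: 16 mm thick with 20 mm rims at its ends, 50 mm tall, from 36 to 86 mm above the bench. Origin at the centre of its underside, z up. It travels with the arm and also spins freely about its own upright axis.
- battery_pack: Bystander: small sealed battery, box 35 x 50 x 54 mm; origin at the centre of its underside.
- flux_tin: Bystander: flat round closed tin, 57 mm across, 20 mm tall; origin at the centre of its underside.
- power_adapter: Bystander: black plug-in power adapter, 94 x 50 x 32 mm, prongs at one end; origin under its centre.
- wick_reel: Bystander: small flat reel of desoldering braid, 36 mm across, 12 mm tall; origin at the centre of its underside.
Mind the look-alikes: they are no part of the job. What is shaped like the solder_reel but red is not meant.

How it is judged (in metres and radians):
On the way, in this order (a step that is already met when the one before it is completed fails the run):
1. the reel stands released in the middle of the platter (horizontal distance between solder_reel and platter below 0.012 m and z of solder_reel in the frame of platter between -0.004 and 0.004 m and angle between solder_reel's own z axis and vertical below 0.1 rad and linear speed of solder_reel below 0.03 m/s and contact force between the fingers and solder_reel below 0.1 N), for 0.2 s.
2. the arm is held by its roller, wound to its stop (value of joint tension_arm above 1.04 rad and contact force between the fingers and idler_roller above 1 N), for 0.2 s.
At the end, for the whole second after the job is handed in: Reel upright (0.1 rad), released, at rest on the platter within 12 mm of its centre. Arm still, beyond 1.04 of its 1.10 rad, the fingers pressing its roller with over 1 N and no other object propping it. The other things within 30 mm of where they stood (all of step 1 and all of step 2 and velocity of joint tension_arm between -0.1 and 0.1 rad/s and contact force between idler_roller and solder_reel below 0.1 N and contact force between idler_roller and battery_pack below 0.1 N and contact force between idler_roller and flux_tin below 0.1 N and contact force between idler_roller and power_adapter below 0.1 N and contact force between idler_roller and wick_reel below 0.1 N and distance of each of battery_pack, flux_tin, power_adapter, wick_reel from where it was at the start of the episode below 0.03 m); the arm keeps its last pose, push and grip.
It fails at once if the reel is dropped on to the platter from more than 20 mm (horizontal distance between solder_reel and platter below 0.06 m and z of solder_reel in the frame of platter above 0.02 m and contact force between solder_reel and anything else below 0.05 N).
It fails at once if another thing on the bench is displaced by 30 mm or more (distance of any of battery_pack, flux_tin, power_adapter, wick_reel from where it was at the start of the episode above 0.03 m).
It also fails if it takes over 51 s, if anything falls off the work surface, if the arm or the gripper's body presses on something with over 40 N, if the wrist force passes 120 N, or if a joint passes its speed limit or range.

## Robot

A 7-joint arm with a two-finger parallel gripper is mounted at the origin on a cart in front of the work surface, level with it; the furniture and walls round the work are solid. World frame = base frame: x ahead of the robot, y to its left, z up, the work surface at z = 0. Lengths are in mm, angles in rad, forces in N, time in s.
With the tool pointing down it reaches from about 400 to 875 mm from the base axis. Payload 19.3 kg.
Tool frame: the origin (TCP) lies midway between the tips of the shut fingers; the grasp point (between the pads) lies behind it (hold_point_z is the z of the grasp point in the tool frame, in mm); z points along the fingers, y is the line along which they close (so a half turn about z gives the same grasp; the last joint's range is limited). The gripper opens to 85 mm and grips with 20 to 120 N. Pads are 22 mm wide; open, the fingers measure 114 mm over their backs; the gripper's body (76 mm by 85 mm) begins 54 mm behind the grasp point. The pads swing forward as they close: fully open they stand 13 mm farther back than shut.
Start: joints at [-1.357, 0.521, -0.036, 1.599, 0.021, 1.021, -0.113], TCP at [175.023, 599.985, 231.291] pointing down, gripper open.
Joint ranges: [-2.91, 2.91], [-0.3, 2.13], [-1.5, 1.42], [0.17, 2.43], [-1.26, 4.41], [0.16, 1.93], [-2.52, 2.52]. Speed limits (rad/s): [1.89, 1.89, 2.39, 2.39, 3.01, 3.01, 3.01].

## Interface

Orientations are given as a rotation vector (axis times angle).
In Python, from plant import get_state, read_camera, camera_info, close_job, hold_point_z gives the robot as it stands.
- The arm moves only by the shell command python3 -m pendant 'ROWS'. ROWS is JSON, a list of rows, each an object with "fingers": the gripper's target within -1 to 1 (fully open at 1, half-way at 0, shut at -1); "delta_pos": the shift along the tool's x, y, z in cm, a list of three; "rot": the turn, a rotation vector about the tool's x, y, z in rad, a list of three. A call has 1 to 5 rows; each row shifts and turns the commanded pose from where the row before left it, along the tool's axes as they then stand; what a row does not reach is not made up. A row lasts 1/12 s, in which the tool goes at most 41.7 mm and 7.16 degrees, less where a joint would pass 70% of its speed; a pose out of reach is approached as far as the arm can. A call with a gripper value outside its range is refused whole. The fingers move at their own pace and stop on an object; the grip force is fixed at half the most. Time passes only in rows, so rows that do not move let the fingers close. It gives the time, the measured TCP pose, the force, the opening and the grip force at its end, in the units of the state.
- get_state(): the state, without advancing time (a new reading comes with each control period).
- read_camera(name): name is "scene" or "top"; returns the picture (420x560x3 uint8, red, green, blue); there is no depth.
- camera_info(name): a dict with "fx", "fy", "cx", "cy" (pixels), "distortion" ([k1, k2, p1, p2, k3] as OpenCV has them; the pictures are not rectified), "world_from_camera" (4x4, takes a point from camera to world coordinates). Camera axes: x right, y down, z forward; pixel columns grow to the right and rows downward; lengths in mm; the calibration is good to about 2 mm. A picture is of the moment at which its call begins. camera_info takes no time and is no camera call.
- close_job(): hands the job in; it is judged then, once.
The state is a dict: "t": time; "joints": joint angles; "joint_vel": joint speeds; "joint_torque": joint torques, N m; "tool_pos": TCP position; "orientation": TCP orientation; "ft_force": force on the tool from outside, world axes, zero at the start; "wrist_torque": the same for the moment, N m; "width": finger opening in mm; "finger_force": force on a finger pad.
Only numpy, scipy, OpenCV 4.12 (cv2) and the standard library are available. Lean on these libraries where they do the work, as an engineer would, in place of code of your own. Each camera call takes 0.05 s, during which the arm holds its last target. There are 200 camera calls.

## Working session

There is one attempt and no reset: what is moved stays moved. The work goes in short steps, Python scripts to look and compute and a shell command to move; the robot and the scene stay as the last step left them, time stands still between calls to the robot, and variables do not carry over. Pictures are saved under pics/ and viewed, at most 10 in all, crops included, and the job is handed in when it is done.

```bash
ls; mkdir -p pics; python3 - <<'E'
from plant import *
import cv2
print(get_state()); print(hold_point_z)
for n in("scene","top"):
    print(camera_info(n)); cv2.imwrite(f"pics/{n}0.png",read_camera(n)[:,:,::-1])
E
```

```text
pics
{'t': 0.0, 'joints': array([-1.35719216,  0.52202841, -0.03634872,  1.59999681,  0.0212234 ,
        1.02111258, -0.11280387]), 'joint_vel': array([-2.69901518e-04,  4.49729438e-05,  2.10604726e-03, -1.40958698e-03,
       -5.74511562e-04, -2.00683076e-03,  1.06704050e-04]), 'joint_torque': array([ 6.34682619e-04, -9.27102399e+01,  1.98032275e+00, -3.69924438e+01,
        1.78303354e-02,  8.24481976e-03,  3.17707827e-05]), 'tool_pos': array([174.94104254, 599.66326633, 230.72054203]), 'orientation': array([-4.44267755e-01, -3.10994788e+00,  1.81754747e-03]), 'ft_force': array([-0.59250401, -0.04185329, -0.50852661]), 'wrist_torque': array([ 0.05569628, -0.00189027,  0.01983767]), 'finger_force': 0.0, 'width': 85.5503177566454}
-18.700000000000003
{'fx': 409.8507033120847, 'fy': 409.8507033120847, 'cx': 277.6652982803223, 'cy': 209.8025132759049, 'distortion': array([-0.0427107,  0.       ,  0.       ,  0.       ,  0.       ]), 'world_from_camera': array([[ 8.16664658e-01, -2.41972137e-01,  5.23935417e-01,
        -7.37668879e+01],
       [-5.77040490e-01, -3.56710096e-01,  7.34698701e-01,
        -7.32647057e+02],
       [ 9.11643878e-03, -9.02334413e-01, -4.30940249e-01,
         4.96343522e+02],
       [ 0.00000000e+00,  0.00000000e+00,  0.00000000e+00,
         1.00000000e+00]])}
{'fx': 453.1816137697465, 'fy': 453.1816137697465, 'cx': 288.71719780617275, 'cy': 206.79734221449206, 'distortion': array([-0.13400635,  0.        ,  0.        ,  0.        ,  0.        ]), 'world_from_camera': array([[-2.47577307e-02, -9.83351635e-01,  1.80018381e-01,
         2.33858842e+02],
       [-9.99574482e-01,  2.15717611e-02, -1.96344911e-02,
         5.09750582e+01],
       [ 1.54242954e-02, -1.80427886e-01, -9.83467269e-01,
         1.26930986e+03],
       [ 0.00000000e+00,  0.00000000e+00,  0.00000000e+00,
         1.00000000e+00]])}
```

View pics/scene0.png

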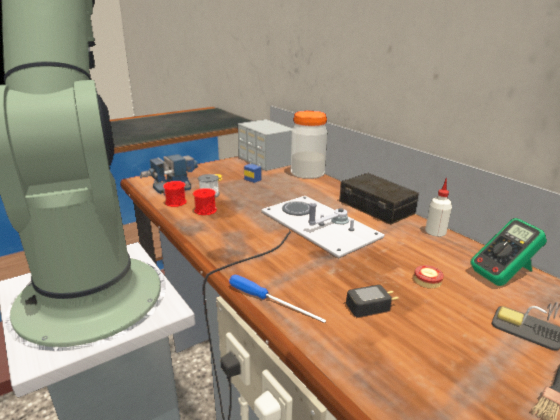

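View pics/top0.png

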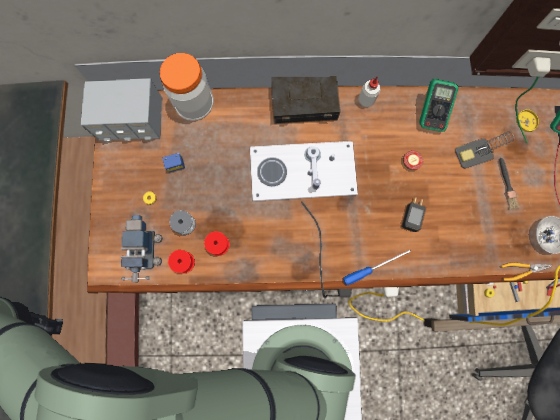

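The pictures show three spools of the same shape, in the top view: grey at (181,222), red at (180,261) and red at (216,243). Grey is the solder reel, because the red ones are excluded. The feeder plate is around (303,171), its platter at (272,171), the pivot near (313,153) and the roller near (315,185). I'll measure these and confirm the reel in an enlarged crop.

```bash
cat > h.py <<'E'
import numpy as np, cv2
from plant import *
def ray(n,uv):
    c=camera_info(n);K=np.array([[c['fx'],0,c['cx']],[0,c['fy'],c['cy']],[0,0,1]])
    p=cv2.undistortPoints(np.array([[uv]],float),K,c['distortion'])[0,0]
    T=c['world_from_camera'];return T[:3,3],T[:3,:3]@np.array([p[0],p[1],1])
def plane(n,uv,z):
    o,d=ray(n,uv);return np.round((o+d*(z-o[2])/d[2]),1)
def proj(n,P):
    c=camera_info(n);K=np.array([[c['fx'],0,c['cx']],[0,c['fy'],c['cy']],[0,0,1]])
    T=np.linalg.inv(c['world_from_camera']);r=cv2.Rodrigues(T[:3,:3])[0]
    return cv2.projectPoints(np.array(P,float).reshape(-1,1,3),r,T[:3,3],K,c['distortion'])[0].reshape(-1,2).round(1)
E
python3 - <<'E'
from h import *
im=cv2.imread('pics/top0.png')
a=cv2.resize(im[125:285,125:225],None,fx=3.7,fy=3.7,interpolation=cv2.INTER_CUBIC)
b=cv2.resize(im[135:205,240:365],None,fx=3.4,fy=3.4,interpolation=cv2.INTER_CUBIC)
c=np.zeros((600,800,3),np.uint8);c[:a.shape[0],:a.shape[1]]=a;c[:b.shape[0],372:372+b.shape[1]]=b
cv2.imwrite('pics/crop.png',c)
hsv=cv2.cvtColor(im,cv2.COLOR_BGR2HSV)
# plate: bright, low saturation in feeder area
m=((hsv[...,1]<40)&(hsv[...,2]>170)).astype(np.uint8);r=np.zeros_like(m);r[135:210,235:370]=1
cs,_=cv2.findContours(m*r,0,2);k=cv2.convexHull(max(cs,key=cv2.contourArea))
rc=cv2.minAreaRect(k);bx=cv2.boxPoints(rc);print('rect',rc)
w=[plane('top',p,11) for p in bx];print(np.array(w),[np.linalg.norm(w[i]-w[i-1]) for i in range(4)])
# dark disc
g=hsv[...,2];r=np.zeros_like(m);r[150:195,253:293]=1
cs,_=cv2.findContours((g<130).astype(np.uint8)*r,0,2);k=max(cs,key=cv2.contourArea);e=cv2.fitEllipse(cv2.convexHull(k));print('platter',e,plane('top',e[0],16))
r[:]=0;r[205:238,165:197]=1
cs,_=cv2.findContours((hsv[...,1]<60).astype(np.uint8)*r,0,2);k=max(cs,key=cv2.contourArea);e=cv2.fitEllipse(cv2.convexHull(k));print('reel',e,plane('top',e[0],50))
for nm,uv,z in(('red1',(180,261),50),('red2',(216,243),50),('bat',(173,161),50),('vise',(152,236),40),('wick',(150,198),12),('rollertop',(315,187),86)):print(nm,plane('top',uv,z))
E
```

```text
rect ((303.1110534667969, 170.19363403320312), (54.254356384277344, 105.00015258789062), 86.72950744628906)
[[ 645.6  136.2   11. ]
 [ 658.3 -170.    11. ]
 [ 496.2 -170.1   11. ]
 [ 485.2  128.6   11. ]] [np.float64(160.57994893510212), np.float64(306.46326044079086), np.float64(162.10003084515435), np.float64(298.9024757341431)]
platter ((271.73187255859375, 171.7041473388672), (27.537160873413086, 28.59892463684082), 87.30452728271484) [566.1  71.9  16. ]
reel ((181.9927215576172, 222.197265625), (23.239038467407227, 26.780601501464844), 120.73023986816406) [420.7 319.   50. ]
red1 [315.1 323.   50. ]
red2 [362.  225.5  50. ]
bat [594.8 348.   50. ]
vise [385.5 404.2  40. ]
wick [498.2 421.2  12. ]
rollertop [502.9 -44.4  86. ]
```

View pics/crop.png

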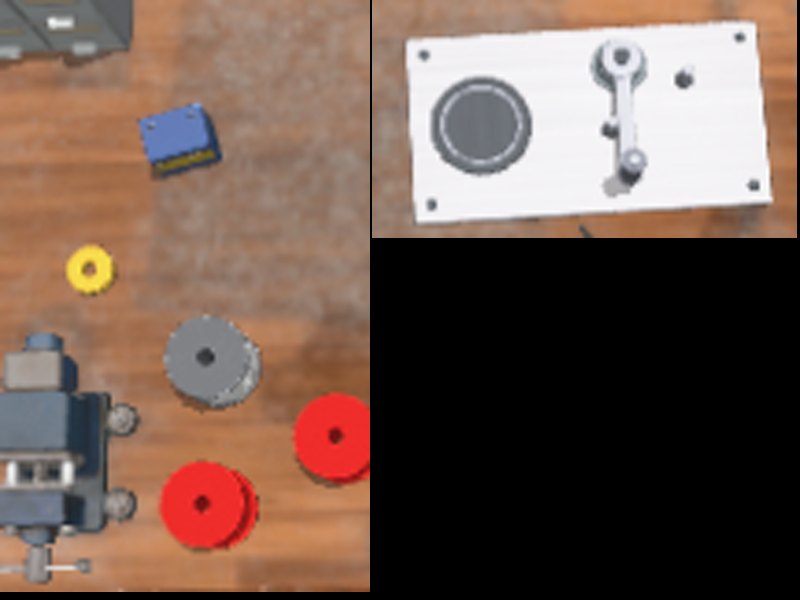

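The crop confirms it: the left one is the grey spool (hole at crop (205,357), top px about (180.3,221.3)), with two red spools near it. The feeder shows the platter on the left, the hub at the top, the roller at about px (317,181), and both stop posts.

```bash
cat >> h.py <<'E'
from scipy.spatial.transform import Rotation as Ro
def delta(target):
    s=get_state();R=Ro.from_rotvec(s['orientation']).as_matrix()
    print('tcp',s['tool_pos'].round(1),'tool x',R[:,0].round(3),'y',R[:,1].round(3),'z',R[:,2].round(3))
    print('delta cm',(R.T@(np.array(target)-s['tool_pos'])/10).round(2))
E
python3 - <<'E'
from h import *
im=cv2.imread('pics/top0.png');g=cv2.cvtColor(im,cv2.COLOR_BGR2GRAY)
m=np.zeros_like(g);s=g[214:230,173:189];y,x=np.unravel_index(s.argmin(),s.shape);print('hole',x+173,y+214,s.min())
for uv in((x+173,y+214),(180.2,221.3)):
    P=plane('top',uv,55);print(P,'in scene',proj('scene',P))
for P in([516,-50.4,86],[566,72,16],[616,-46,46]):print(proj('scene',P),proj('top',P))
sc=cv2.imread('pics/scene0.png')
a=cv2.resize(sc[165:225,155:235],None,fx=5,fy=5,interpolation=cv2.INTER_CUBIC);b=cv2.resize(sc[190:255,260:385],None,fx=3.2,fy=3.2,interpolation=cv2.INTER_CUBIC)
c=np.zeros((300,800,3),np.uint8);c[:300,:400]=a;c[:208,400:800]=b;cv2.imwrite('pics/crop2.png',c)
delta((P0:=plane('top',(180.3,221.4),55))*[1,1,0]+[0,0,140])
E
```

```text
hole 182 221 49
[423.2 317.9  55. ] in scene [[209.2 177.4]]
[422.5 322.9  55. ] in scene [[208.3 177. ]]
[[312.6 203.2]] [[317.  182.2]]
[[297.1 206.8]] [[271.7 171.7]]
[[340.6 207.7]] [[313.1 151. ]]
tcp [174.9 599.7 230.8] tool x [-0.96  0.28 -0.  ] y [ 0.28   0.96  -0.001] z [-0.    -0.001 -1.   ]
delta cm [-31.49 -19.67   9.1 ]
```

View pics/crop2.png

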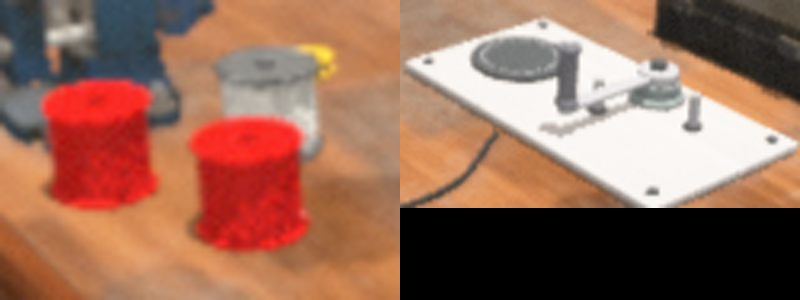

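The grey reel's hole is at scene px (208.6,178), against a predicted (208.5,177.2), so the reel is at (422,321). The roller top at (312.8,204.7) also agrees to about 1.5 px.

```bash
R='{"fingers":1,"delta_pos":[-3.15,-1.97,0],"rot":[0,0,0]}'; python3 -m pendant '[{"fingers":1,"delta_pos":[-3.15,-1.97,0],"rot":[0,0,0]},{"fingers":1,"delta_pos":[-3.15,-1.97,0],"rot":[0,0,0]},{"fingers":1,"delta_pos":[-3.15,-1.97,0],"rot":[0,0,0]},{"fingers":1,"delta_pos":[-3.15,-1.97,0],"rot":[0,0,0]},{"fingers":1,"delta_pos":[-3.15,-1.97,0],"rot":[0,0,0]}]'
python3 -m pendant '[{"fingers":1,"delta_pos":[-3.15,-1.97,0],"rot":[0,0,0]},{"fingers":1,"delta_pos":[-3.15,-1.97,0],"rot":[0,0,0]},{"fingers":1,"delta_pos":[-3.15,-1.97,0],"rot":[0,0,0]},{"fingers":1,"delta_pos":[-3.15,-1.97,0],"rot":[0,0,0]},{"fingers":1,"delta_pos":[-3.15,-1.97,0],"rot":[0,0,0]}]'
python3 -m pendant '[{"fingers":1,"delta_pos":[0,0,0],"rot":[0,0,0]},{"fingers":1,"delta_pos":[0,0,0],"rot":[0,0,0]}]'
python3 -c "
from h import *
delta([422,321,140]);delta([422,321,20])
cv2.imwrite('pics/s1.png',cv2.resize(read_camera('scene')[60:240,100:340,::-1],None,fx=3,fy=3))"
```

```text
t: 0.52
tool_pos: [299.5, 459.7, 231.1]
orientation: [-0.444, -3.11, 0.001]
ft_force: [0.8, 0.7, -1.0]
width: 85.2
finger_force: 0.0
t: 0.93
tool_pos: [423.1, 321.0, 231.2]
orientation: [-0.444, -3.11, 0.0]
ft_force: [1.0, 0.8, -0.5]
width: 85.5
finger_force: 0.0
t: 1.1
tool_pos: [423.4, 320.9, 231.1]
orientation: [0.45, 3.109, -0.001]
ft_force: [0.1, 1.1, 0.6]
width: 85.8
finger_force: 0.0
tcp [423.4 320.9 231.1] tool x [-0.959  0.284 -0.   ] y [ 0.284  0.959 -0.001] z [-0.    -0.001 -1.   ]
delta cm [ 0.14 -0.02  9.11]
tcp [423.4 320.9 231.1] tool x [-0.959  0.284 -0.   ] y [ 0.284  0.959 -0.001] z [-0.    -0.001 -1.   ]
delta cm [ 1.400e-01 -1.000e-02  2.111e+01]
```

View pics/s1.png

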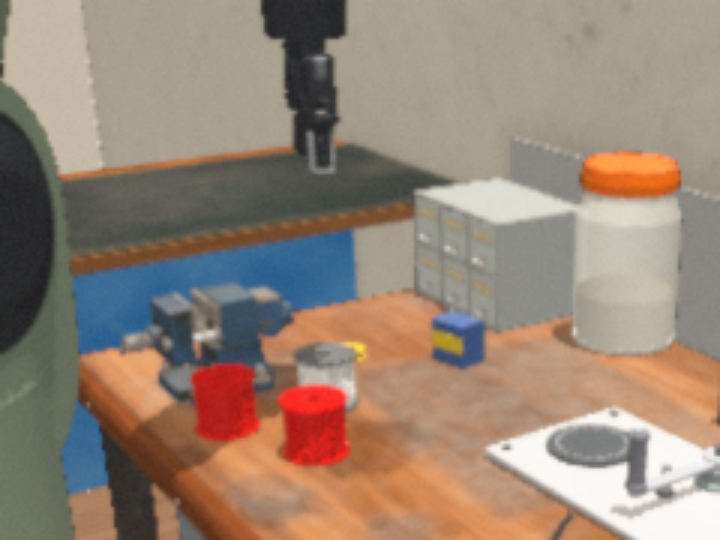

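The open gripper hangs above the grey reel (finger at crop (320,160), reel at (328,370)) with the path below it clear. Descending in two stages.

```bash
python3 -m pendant '[{"fingers":1,"delta_pos":[0.1,0,3],"rot":[0,0,0]},{"fingers":1,"delta_pos":[0,0,3],"rot":[0,0,0]},{"fingers":1,"delta_pos":[0,0,3],"rot":[0,0,0]},{"fingers":1,"delta_pos":[0,0,3],"rot":[0,0,0]},{"fingers":1,"delta_pos":[0,0,2],"rot":[0,0,0]}]'
python3 -m pendant '[{"fingers":1,"delta_pos":[0,0,2],"rot":[0,0,0]},{"fingers":1,"delta_pos":[0,0,2],"rot":[0,0,0]},{"fingers":1,"delta_pos":[0,0,2],"rot":[0,0,0]},{"fingers":1,"delta_pos":[0,0,1],"rot":[0,0,0]},{"fingers":1,"delta_pos":[0,0,0],"rot":[0,0,0]}]'
python3 -c "
from h import *
delta([422,321,20])
cv2.imwrite('pics/s2.png',cv2.resize(read_camera('scene')[120:240,140:300,::-1],None,fx=5,fy=5))"
```

```text
t: 1.57
tool_pos: [419.4, 323.7, 88.8]
orientation: [-0.44, -3.109, 0.002]
ft_force: [-0.4, 0.3, 0.7]
width: 85.5
finger_force: 0.0
t: 1.98
tool_pos: [419.6, 323.2, 19.4]
orientation: [-0.441, -3.108, 0.003]
ft_force: [1.2, -0.3, 0.3]
width: 85.8
finger_force: 0.0
tcp [419.6 323.2  19.4] tool x [-0.96   0.278  0.002] y [ 0.278  0.96  -0.003] z [-0.003 -0.002 -1.   ]
delta cm [-0.29 -0.14 -0.06]
```

View pics/s2.png

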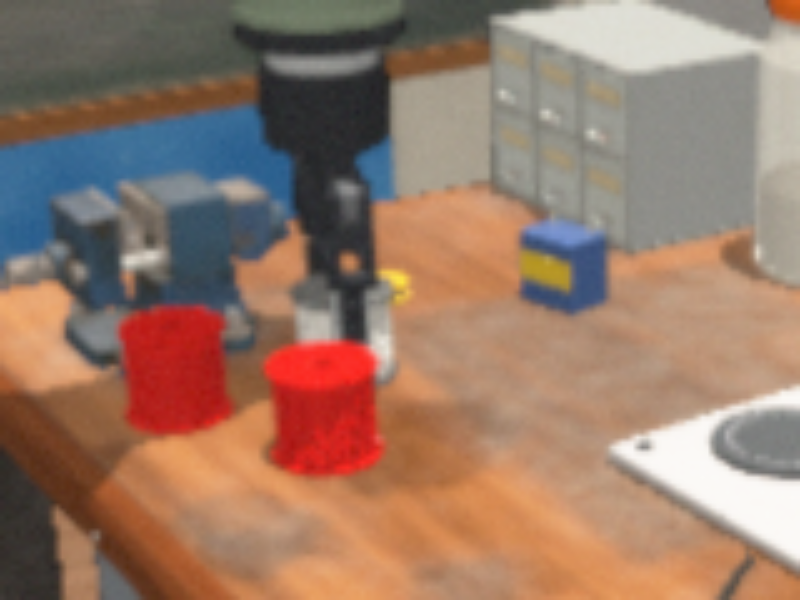

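The fingers straddle the grey reel (finger at crop (353,310), reel from 297 to 392) and clear the red ones. I'll correct by 3 mm and close.

```bash
python3 -m pendant '[{"fingers":1,"delta_pos":[-0.25,-0.1,0],"rot":[0,0,0]},{"fingers":-1,"delta_pos":[0,0,0],"rot":[0,0,0]},{"fingers":-1,"delta_pos":[0,0,0],"rot":[0,0,0]},{"fingers":-1,"delta_pos":[0,0,0],"rot":[0,0,0]},{"fingers":-1,"delta_pos":[0,0,0],"rot":[0,0,0]}]'
python3 -m pendant '[{"fingers":-1,"delta_pos":[0,0,0],"rot":[0,0,0]},{"fingers":-1,"delta_pos":[0,0,0],"rot":[0,0,0]},{"fingers":-1,"delta_pos":[0,0,0],"rot":[0,0,0]},{"fingers":-1,"delta_pos":[0,0,-0.5],"rot":[0,0,0]},{"fingers":-1,"delta_pos":[0,0,-1],"rot":[0,0,0]}]'
```

```text
t: 2.45
tool_pos: [423.9, 321.4, 22.6]
orientation: [0.445, 3.109, 0.001]
ft_force: [-2.6, -4.2, 14.6]
width: 60.1
finger_force: 61.8
t: 2.87
tool_pos: [423.0, 321.0, 36.4]
orientation: [-0.444, -3.109, 0.001]
ft_force: [-0.7, 0.3, -4.3]
width: 59.8
finger_force: 66.3
```

Held: width 60, and the load of about 4 N matches the reel's weight. Lifting, and taking a look from above.

```bash
python3 -m pendant '[{"fingers":-1,"delta_pos":[0,0,-2],"rot":[0,0,0]},{"fingers":-1,"delta_pos":[0,0,-2.5],"rot":[0,0,0]},{"fingers":-1,"delta_pos":[0,0,-2.5],"rot":[0,0,0]},{"fingers":-1,"delta_pos":[0,0,-2],"rot":[0,0,0]},{"fingers":-1,"delta_pos":[0,0,0],"rot":[0,0,0]}]'
python3 -c "
from h import *
delta([566,72,125])"
```

```text
t: 3.28
tool_pos: [424.8, 322.4, 130.7]
orientation: [0.444, 3.106, 0.007]
ft_force: [0.7, 1.0, -2.9]
width: 59.9
finger_force: 66.7
tcp [424.8 322.4 130.7] tool x [-0.96   0.28  -0.003] y [0.28  0.96  0.005] z [ 0.004  0.004 -1.   ]
delta cm [-20.57 -20.07   0.53]
```

```bash
python3 -m pendant '[{"fingers":-1,"delta_pos":[-1.5,-1.5,0],"rot":[0,0,0]},{"fingers":-1,"delta_pos":[-2.3,-2.2,0],"rot":[0,0,0]},{"fingers":-1,"delta_pos":[-2.3,-2.2,0],"rot":[0,0,0]},{"fingers":-1,"delta_pos":[-2.3,-2.2,0],"rot":[0,0,0]},{"fingers":-1,"delta_pos":[-2.3,-2.2,0],"rot":[0,0,0]}]'
python3 -m pendant '[{"fingers":-1,"delta_pos":[-2.3,-2.2,0],"rot":[0,0,0]},{"fingers":-1,"delta_pos":[-2.3,-2.2,0],"rot":[0,0,0]},{"fingers":-1,"delta_pos":[-2.3,-2.2,0],"rot":[0,0,0]},{"fingers":-1,"delta_pos":[-1.8,-1.8,0],"rot":[0,0,0]},{"fingers":-1,"delta_pos":[-1.1,-1.2,0],"rot":[0,0,0]}]'
python3 -m pendant '[{"fingers":-1,"delta_pos":[0,0,0],"rot":[0,0,0]},{"fingers":-1,"delta_pos":[0,0,0],"rot":[0,0,0]}]'
python3 -c "
from h import *
delta([566,72,40])
i=read_camera('top')[:,:,::-1];j=read_camera('scene')[:,:,::-1]
c=np.hstack([cv2.resize(i[120:220,210:310],(400,400)),cv2.resize(j[130:230,240:340],(400,400))])
cv2.imwrite('pics/s3.png',c)"
```

```text
t: 3.7
tool_pos: [497.5, 191.0, 126.2]
orientation: [-0.444, -3.11, 0.0]
ft_force: [-0.6, 0.7, -4.5]
width: 60.0
finger_force: 66.5
t: 4.12
tool_pos: [565.3, 69.6, 126.1]
orientation: [0.448, 3.109, -0.002]
ft_force: [-0.2, -0.1, -3.9]
width: 59.6
finger_force: 66.5
t: 4.28
tool_pos: [564.2, 72.0, 125.9]
orientation: [-0.447, -3.109, 0.0]
ft_force: [-0.3, 0.1, -5.3]
width: 59.7
finger_force: 66.5
tcp [564.2  72.  125.9] tool x [-0.96   0.282  0.001] y [ 0.282  0.96  -0.   ] z [-0.001 -0.    -1.   ]
delta cm [-0.17  0.05  8.59]
```

View pics/s3.png

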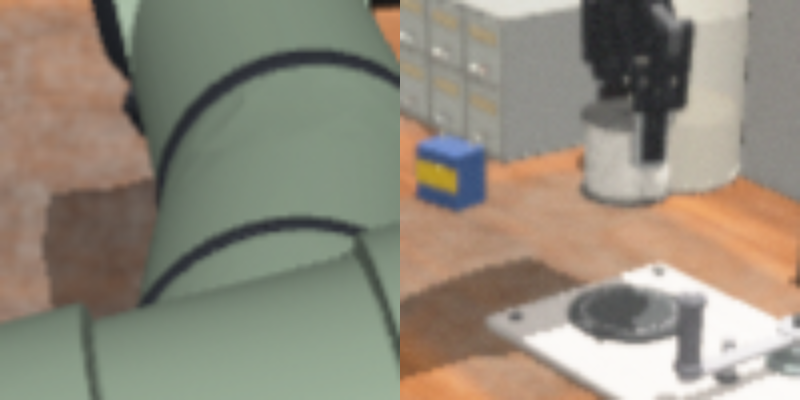

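The top view is blocked by the arm. The scene view shows the reel hanging upright above the platter, with its bottom flange from crop x 582 to 668 and its bottom edge at y about 205.

```bash
python3 -c "
from h import *
print(proj('scene',[[566,72,102],[564.2,72,102],[564.2,72,157],[566,72,16],[576,65,102],[566,72,21]]))
c=cv2.imread('pics/s3.png')[:,400:]
h=cv2.cvtColor(c,cv2.COLOR_BGR2GRAY)
print(h[165:205:6,170:290:4])"
```

```text
[[298.1 177.7]
 [297.5 177.8]
 [298.1 158.1]
 [297.1 206.8]
 [302.6 177.7]
 [297.2 205.1]]
[[166 157 124 116 142 164 171 181 184 184 184 184 189 193 195 180 160 150
  133 129 129 133 140 168 206 192 185 182 184 185]
 [162 161 152 139 155 168 176 181 183 180 185 187 191 195 199 199 193 180
  168 163 171 180 194 214 221 197 184 182 184 185]
 [164 164 167 155 154 171 178 181 179 183 187 190 191 195 200 199 196 191
  183 177 181 196 214 219 216 190 182 184 185 186]
 [164 166 157 136 141 164 177 181 181 185 189 190 193 195 196 196 189 186
  180 181 181 190 201 206 197 180 182 182 184 189]
 [163 161 143 109 111 147 168 176 180 184 186 187 189 192 198 198 190 181
  171 179 182 184 189 191 169 159 164 168 168 172]
 [165 162 155 130 105 105 121 136 156 163 166 168 173 174 178 178 176 167
  155 160 164 163 166 157 151 145 155 158 155 154]
 [163 162 161 157 146 133 126 113 108 117 123 123 126 128 131 133 124 117
  107 101 102 110 133 136 156 172 178 180 182 181]]
```

```bash
python3 -m pendant '[{"fingers":-1,"delta_pos":[-0.35,0.05,1.5],"rot":[0,0,0]},{"fingers":-1,"delta_pos":[0,0,2],"rot":[0,0,0]},{"fingers":-1,"delta_pos":[0,0,2],"rot":[0,0,0]},{"fingers":-1,"delta_pos":[0,0,1.5],"rot":[0,0,0]},{"fingers":-1,"delta_pos":[0,0,0.7],"rot":[0,0,0]}]'
python3 -m pendant '[{"fingers":-1,"delta_pos":[0,0,0.3],"rot":[0,0,0]},{"fingers":-1,"delta_pos":[0,0,0],"rot":[0,0,0]},{"fingers":-1,"delta_pos":[0,0,0],"rot":[0,0,0]}]'
python3 -c "
from h import *
delta([566,72,38.6])
j=read_camera('scene')[:,:,::-1]
cv2.imwrite('pics/s4.png',cv2.resize(j[165:245,250:350],(800,600)))"
```

```text
t: 4.8
tool_pos: [566.6, 73.5, 47.5]
orientation: [-0.441, -3.108, 0.001]
ft_force: [-1.1, -0.4, -3.9]
width: 60.2
finger_force: 66.4
t: 5.05
tool_pos: [568.3, 72.7, 47.0]
orientation: [0.443, 3.109, 0.001]
ft_force: [0.3, 0.9, -3.3]
width: 59.7
finger_force: 66.4
tcp [568.3  72.7  47. ] tool x [-0.96   0.28  -0.001] y [0.28 0.96 0.  ] z [ 0.001  0.    -1.   ]
delta cm [ 0.2  -0.14  0.84]
```

View pics/s4.png

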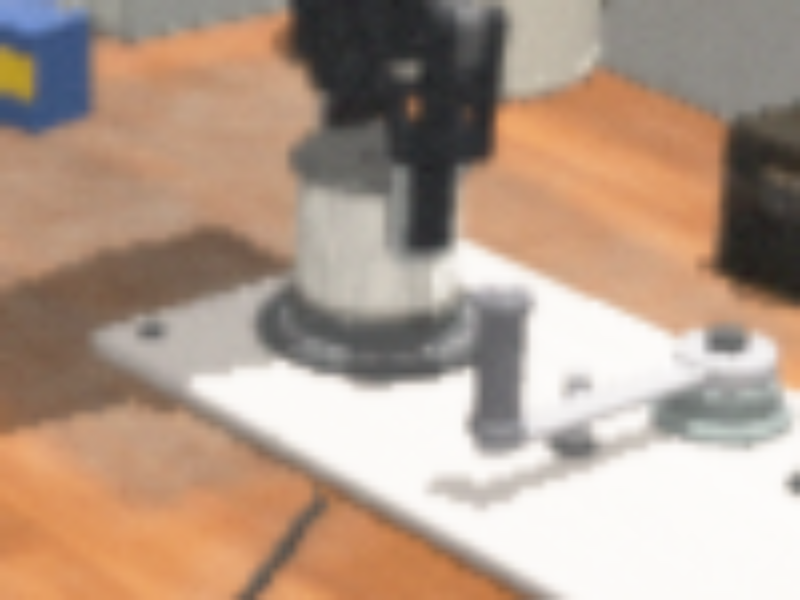

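The reel hangs just above the platter and is centred on it: reel about x 295 to 468, platter 257 to 485. Lowering slowly while watching the force.

```bash
python3 -m pendant '[{"fingers":-1,"delta_pos":[0.15,-0.1,0.3],"rot":[0,0,0]},{"fingers":-1,"delta_pos":[0,0,0.2],"rot":[0,0,0]},{"fingers":-1,"delta_pos":[0,0,0.1],"rot":[0,0,0]},{"fingers":-1,"delta_pos":[0,0,0],"rot":[0,0,0]}]'
python3 -m pendant '[{"fingers":-1,"delta_pos":[0,0,0.1],"rot":[0,0,0]},{"fingers":-1,"delta_pos":[0,0,0],"rot":[0,0,0]}]'
```

```text
t: 5.43
tool_pos: [566.2, 71.7, 40.2]
orientation: [-0.445, -3.11, 0.0]
ft_force: [0.1, -0.1, -2.8]
width: 60.2
finger_force: 66.5
t: 5.6
tool_pos: [566.3, 71.8, 39.2]
orientation: [-0.444, -3.11, 0.0]
ft_force: [1.0, 0.1, -3.9]
width: 59.6
finger_force: 66.5
```

```bash
for i in 1 2 3; do python3 -m pendant '[{"fingers":-1,"delta_pos":[0,0,0.1],"rot":[0,0,0]},{"fingers":-1,"delta_pos":[0,0,0],"rot":[0,0,0]}]' | grep -E "tool_pos|ft_f"; done
```

```text
tool_pos: [566.4, 71.8, 38.7]
ft_force: [-1.5, -0.5, 4.7]
tool_pos: [566.4, 71.8, 38.6]
ft_force: [-7.7, -0.7, 24.9]
tool_pos: [566.4, 71.8, 38.5]
ft_force: [-15.4, -2.3, 45.9]
```

It is down. I'll relieve the pressure and release.

```bash
python3 -m pendant '[{"fingers":-1,"delta_pos":[0,0,-0.2],"rot":[0,0,0]},{"fingers":-1,"delta_pos":[0,0,0],"rot":[0,0,0]}]' | grep -E "tool_pos|ft_f"
python3 -m pendant '[{"fingers":0.75,"delta_pos":[0,0,0],"rot":[0,0,0]},{"fingers":0.9,"delta_pos":[0,0,0],"rot":[0,0,0]},{"fingers":1,"delta_pos":[0,0,0],"rot":[0,0,0]},{"fingers":1,"delta_pos":[0,0,0],"rot":[0,0,0]},{"fingers":1,"delta_pos":[0,0,0],"rot":[0,0,0]}]'
python3 -m pendant '[{"fingers":1,"delta_pos":[0,0,0],"rot":[0,0,0]},{"fingers":1,"delta_pos":[0,0,-0.5],"rot":[0,0,0]},{"fingers":1,"delta_pos":[0,0,-2],"rot":[0,0,0]},{"fingers":1,"delta_pos":[0,0,-3],"rot":[0,0,0]},{"fingers":1,"delta_pos":[0,0,-3],"rot":[0,0,0]}]'
python3 -m pendant '[{"fingers":1,"delta_pos":[0,0,-3],"rot":[0,0,0]},{"fingers":1,"delta_pos":[0,0,0],"rot":[0,0,0]},{"fingers":1,"delta_pos":[0,0,0],"rot":[0,0,0]}]'
python3 -c "
from h import *
delta([516,-50.4,150])
j=read_camera('scene')[:,:,::-1]
cv2.imwrite('pics/s5.png',cv2.resize(j[165:245,250:350],(800,600)))"
```

```text
tool_pos: [566.6, 71.8, 38.9]
ft_force: [0.3, -0.7, -3.4]
t: 6.68
tool_pos: [566.2, 71.8, 38.2]
orientation: [-0.444, -3.11, 0.0]
ft_force: [1.3, 0.0, 0.4]
width: 85.4
finger_force: 0.0
t: 7.1
tool_pos: [565.7, 71.7, 124.2]
orientation: [-0.444, -3.109, 0.001]
ft_force: [-0.4, 0.4, 0.6]
width: 85.3
finger_force: 0.0
t: 7.35
tool_pos: [567.1, 71.9, 155.2]
orientation: [0.444, 3.107, 0.002]
ft_force: [-0.2, -0.4, -0.6]
width: 85.3
finger_force: 0.0
tcp [567.1  71.9 155.2] tool x [-0.96   0.28  -0.003] y [0.28  0.96  0.002] z [ 0.003  0.001 -1.   ]
delta cm [  1.48 -13.17   0.5 ]
```

View pics/s5.png

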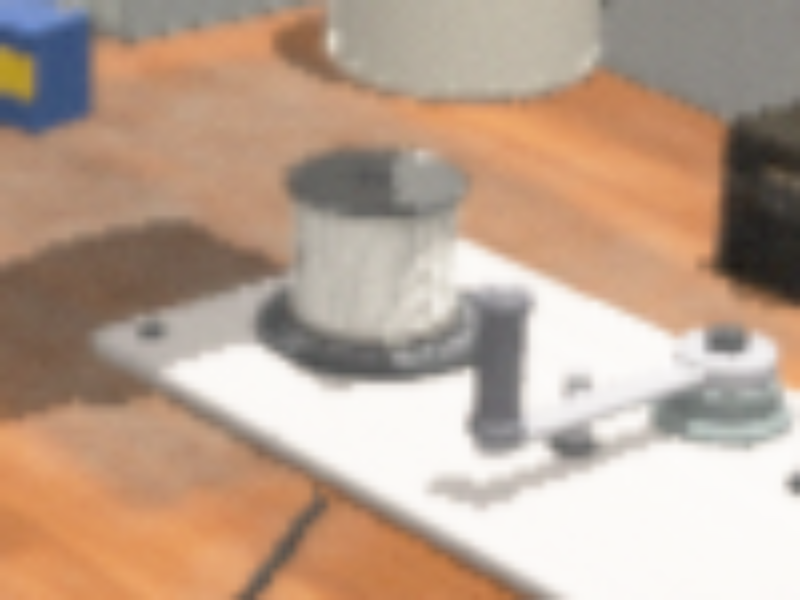

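The reel stands upright and released on the platter (axis at crop x of about 377, platter centre about 371, roughly 2 mm off). Now I'll go over the roller and turn the closing line to the middle of its swing tangent.

```bash
python3 -m pendant '[{"fingers":1,"delta_pos":[0.35,-2.6,0],"rot":[0,0,0]},{"fingers":1,"delta_pos":[0.35,-3,0],"rot":[0,0,0]},{"fingers":1,"delta_pos":[0.35,-3,0],"rot":[0,0,0]},{"fingers":1,"delta_pos":[0.35,-2.9,0],"rot":[0,0,0]},{"fingers":1,"delta_pos":[0.1,-1.7,0],"rot":[0,0,0]}]' | grep tool
python3 -m pendant '[{"fingers":1,"delta_pos":[0,0,0],"rot":[0,0,-0.12]},{"fingers":1,"delta_pos":[0,0,0],"rot":[0,0,-0.12]},{"fingers":1,"delta_pos":[0,0,0],"rot":[0,0,-0.12]},{"fingers":1,"delta_pos":[0,0,0],"rot":[0,0,-0.12]},{"fingers":1,"delta_pos":[0,0,0],"rot":[0,0,-0.12]}]' | grep tool
python3 -m pendant '[{"fingers":1,"delta_pos":[0,0,0],"rot":[0,0,-0.12]},{"fingers":1,"delta_pos":[0,0,0],"rot":[0,0,-0.12]},{"fingers":1,"delta_pos":[0,0,0],"rot":[0,0,0]},{"fingers":1,"delta_pos":[0,0,0],"rot":[0,0,0]}]' | grep tool
python3 -c "
from h import *
delta([516,-50.4,60]);print(get_state()['joints'].round(2))"
```

```text
tool_pos: [512.7, -53.6, 152.3]
tool_pos: [514.2, -50.7, 152.3]
tool_pos: [514.4, -50.9, 152.5]
tcp [514.4 -50.9 152.5] tool x [-0.851 -0.524  0.001] y [-0.524  0.851  0.001] z [-0.001  0.    -1.   ]
delta cm [-0.17 -0.05  9.25]
[ 0.12  0.46 -0.18  1.95  0.12  0.74  2.  ]
```

```bash
python3 -m pendant '[{"fingers":1,"delta_pos":[-0.15,0,1.5],"rot":[0,0,0]},{"fingers":1,"delta_pos":[0,0,2.5],"rot":[0,0,0]},{"fingers":1,"delta_pos":[0,0,2.5],"rot":[0,0,0]},{"fingers":1,"delta_pos":[0,0,2],"rot":[0,0,0]},{"fingers":1,"delta_pos":[0,0,1.7],"rot":[0,0,0]}]'
python3 -m pendant '[{"fingers":1,"delta_pos":[0,0,0],"rot":[0,0,0]},{"fingers":0.4,"delta_pos":[0,0,0],"rot":[0,0,0]},{"fingers":0,"delta_pos":[0,0,0],"rot":[0,0,0]},{"fingers":-0.2,"delta_pos":[0,0,0],"rot":[0,0,0]},{"fingers":-0.3,"delta_pos":[0,0,0],"rot":[0,0,0]}]'
python3 -m pendant '[{"fingers":-1,"delta_pos":[0,0,0],"rot":[0,0,0]},{"fingers":-1,"delta_pos":[0,0,0],"rot":[0,0,0]},{"fingers":-1,"delta_pos":[0,0,0],"rot":[0,0,0]},{"fingers":-1,"delta_pos":[0,0,0],"rot":[0,0,0]},{"fingers":-1,"delta_pos":[0,0,0],"rot":[0,0,0]}]'
```

```text
t: 8.98
tool_pos: [515.4, -49.9, 49.5]
orientation: [0.855, -3.021, -0.0]
ft_force: [-0.6, 0.5, -0.4]
width: 85.4
finger_force: 0.0
t: 9.4
tool_pos: [516.7, -50.0, 52.3]
orientation: [-0.861, 3.02, -0.001]
ft_force: [0.1, -0.1, -0.1]
width: 38.4
finger_force: 0.0
t: 9.82
tool_pos: [517.1, -50.9, 52.1]
orientation: [-0.86, 3.02, -0.002]
ft_force: [3.4, -5.1, 4.9]
width: 16.7
finger_force: 58.2
```

The roller is gripped: width 16.7 and 58 N. Now I'll work out the arc steps in tool axes.

```bash
python3 -c "
from h import *
R=Ro.from_rotvec(get_state()['orientation']).as_matrix()
th=np.arange(0,1.16,.11)
P=np.array([[-100*np.cos(.04+t),-100*np.sin(.04+t),0] for t in th])
print((np.diff(P,axis=0)@R/10).round(2))"
```

```text
[[ 0.49 -0.99  0.  ]
 [ 0.38 -1.03  0.  ]
 [ 0.26 -1.07  0.  ]
 [ 0.14 -1.09  0.  ]
 [ 0.02 -1.1   0.  ]
 [-0.1  -1.09  0.  ]
 [-0.22 -1.08  0.  ]
 [-0.34 -1.05  0.  ]
 [-0.45 -1.    0.  ]
 [-0.56 -0.95  0.  ]]
```

```bash
python3 -m pendant '[{"fingers":-1,"delta_pos":[0.49,-0.99,0],"rot":[0,0,0]},{"fingers":-1,"delta_pos":[0.38,-1.03,0],"rot":[0,0,0]},{"fingers":-1,"delta_pos":[0.26,-1.07,0],"rot":[0,0,0]},{"fingers":-1,"delta_pos":[0,0,0],"rot":[0,0,0]}]'
python3 -m pendant '[{"fingers":-1,"delta_pos":[0.14,-1.09,0],"rot":[0,0,0]},{"fingers":-1,"delta_pos":[0.02,-1.1,0],"rot":[0,0,0]},{"fingers":-1,"delta_pos":[-0.1,-1.09,0],"rot":[0,0,0]},{"fingers":-1,"delta_pos":[0,0,0],"rot":[0,0,0]}]'
```

```text
t: 10.15
tool_pos: [523.8, -83.8, 52.0]
orientation: [-0.859, 3.02, -0.001]
ft_force: [-0.5, 3.2, 7.4]
width: 16.6
finger_force: 58.4
t: 10.48
tool_pos: [540.5, -111.9, 52.0]
orientation: [-0.859, 3.021, -0.001]
ft_force: [-5.7, 2.2, 10.0]
width: 16.6
finger_force: 58.6
```

```bash
python3 -m pendant '[{"fingers":-1,"delta_pos":[-0.22,-1.08,0],"rot":[0,0,0]},{"fingers":-1,"delta_pos":[-0.34,-1.05,0],"rot":[0,0,0]},{"fingers":-1,"delta_pos":[-0.45,-1.0,0],"rot":[0,0,0]},{"fingers":-1,"delta_pos":[0,0,0],"rot":[0,0,0]}]'
python3 -m pendant '[{"fingers":-1,"delta_pos":[-0.27,-0.48,0],"rot":[0,0,0]},{"fingers":-1,"delta_pos":[0,0,0],"rot":[0,0,0]}]'
python3 -m pendant '[{"fingers":-1,"delta_pos":[-0.15,-0.24,0],"rot":[0,0,0]},{"fingers":-1,"delta_pos":[0,0,0],"rot":[0,0,0]}]'
```

```text
t: 10.82
tool_pos: [565.5, -133.1, 51.9]
orientation: [-0.86, 3.022, -0.001]
ft_force: [-7.0, -0.9, 11.6]
width: 16.4
finger_force: 58.7
t: 10.98
tool_pos: [569.5, -135.4, 51.9]
orientation: [0.86, -3.021, 0.001]
ft_force: [-7.6, -1.5, 11.9]
width: 16.8
finger_force: 58.6
t: 11.15
tool_pos: [571.7, -136.5, 51.9]
orientation: [0.86, -3.02, 0.001]
ft_force: [-7.2, -3.2, 11.8]
width: 16.4
finger_force: 58.6
```

About 1.07 rad by geometry, and no contact with the stop yet. Continuing in small steps.

```bash
for i in 1 2 3; do python3 -m pendant '[{"fingers":-1,"delta_pos":[-0.1,-0.16,0],"rot":[0,0,0]},{"fingers":-1,"delta_pos":[0,0,0],"rot":[0,0,0]}]' | grep -E "tool_pos|ft_f"; done
```

```text
tool_pos: [573.2, -137.3, 51.9]
ft_force: [-8.9, -3.2, 12.7]
tool_pos: [575.0, -138.1, 52.0]
ft_force: [-8.3, -1.9, 11.9]
tool_pos: [576.1, -138.7, 51.8]
ft_force: [-10.2, -0.8, 13.7]
```

```bash
for i in 1 2; do python3 -m pendant '[{"fingers":-1,"delta_pos":[-0.08,-0.13,0],"rot":[0,0,0]},{"fingers":-1,"delta_pos":[0,0,0],"rot":[0,0,0]}]' | grep -E "tool_pos|ft_f|wid"; done
```

```text
tool_pos: [576.6, -139.0, 51.6]
ft_force: [-15.8, 0.2, 16.3]
width: 16.9
tool_pos: [577.1, -139.3, 51.5]
ft_force: [-20.9, 3.3, 21.0]
width: 16.5
```

The force climbs while the motion stalls, so the arm is on the stop. I'll hold, then take a last look.

```bash
python3 -m pendant '[{"fingers":-1,"delta_pos":[0,0,0],"rot":[0,0,0]},{"fingers":-1,"delta_pos":[0,0,0],"rot":[0,0,0]},{"fingers":-1,"delta_pos":[0,0,0],"rot":[0,0,0]},{"fingers":-1,"delta_pos":[0,0,0],"rot":[0,0,0]},{"fingers":-1,"delta_pos":[0,0,0],"rot":[0,0,0]}]'
python3 -c "
from h import *
j=read_camera('scene')[:,:,::-1]
cv2.imwrite('pics/s6.png',cv2.resize(j[150:255,250:390],(800,600)))"
```

```text
t: 12.4
tool_pos: [577.1, -139.3, 51.5]
orientation: [0.86, -3.016, -0.003]
ft_force: [-20.8, 3.6, 19.3]
width: 16.5
finger_force: 59.3
```

View pics/s6.png

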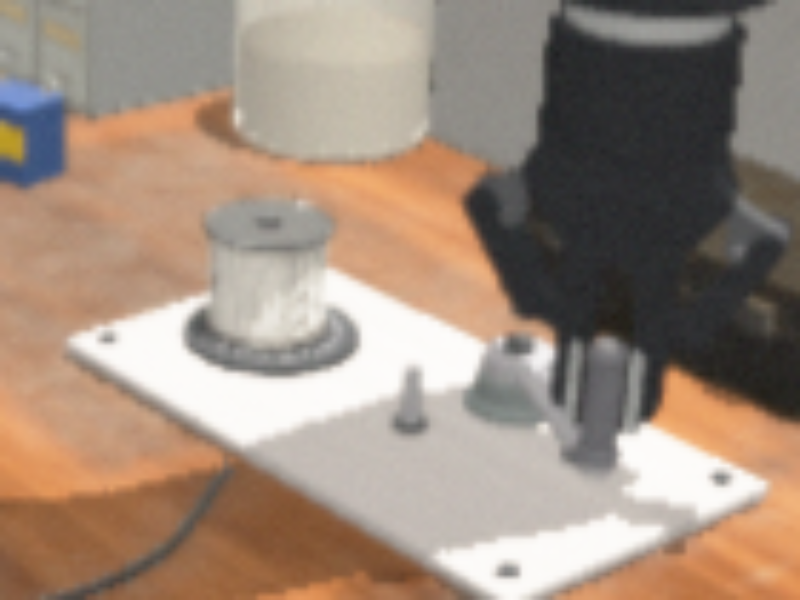

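The reel stands centred on the platter (about (270,290)). The roller is held between the pads at (603,400), with the arm wound over to the far post.

```bash
python3 -c "
from plant import *
print(close_job())"
```

```text
the job is handed in; nothing more can be done
None
```

The solder reel stands released and upright on the platter, about 2 mm off centre in the last pictures, and the tension arm is held by its roller against the far stop. The job is handed in at about 12.5 s; it returned no verdict.

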